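# Deal a stack of snack boxes out to two lunch trays

### The job

Pack two lunches: deal the stack of four snack boxes out to the two lunch trays, one box at a time from the top and turn about, starting with the tray that has handles, so that each tray ends with two; leave the boxes still waiting in the stack where they stand. On each tray the first box goes in the narrow compartment and the second in the wide one, roughly in the middle and flat on the floor, its long side running the same way as the divider. Set every box down without dropping it, and do not disturb the mug, the pepper mill or the coffee jar.

Things in the scene. Friction and masses are not known exactly. Their poses are not given: they have to be found in the camera images.
- box_smallest: Lidded snack box, 52 x 36 mm, 40 mm high: straight steel sides, flat inset wooden lid, no knob; number 1 from the top of the stack of four (the smallest, on top). Origin: centre of its underside, z up, x along its long side, y along its short side (36 mm). About 80 g.
- box_small: Lidded snack box, 72 x 46 mm, 40 mm high: straight steel sides, flat inset wooden lid, no knob; number 2 from the top of the stack of four (second smallest). Origin: centre of its underside, z up, x along its long side, y along its short side (46 mm). About 120 g.
- box_large: Lidded snack box, 92 x 56 mm, 40 mm high: straight steel sides, flat inset wooden lid, no knob; number 3 from the top of the stack of four (second largest). Origin: centre of its underside, z up, x along its long side, y along its short side (56 mm). About 170 g.
- box_largest: Lidded snack box, 112 x 66 mm, 40 mm high: straight steel sides, flat inset wooden lid, no knob; number 4 from the top of the stack of four (the largest, at the bottom). Origin: centre of its underside, z up, x along its long side, y along its short side (66 mm). About 220 g.
- tray_handled: Low light-wood tray, dark rim, WITH a steel loop handle 27 mm out from each long side (+x, -x). 162 (x) x 228 (y) mm, fixed; floor top 6 mm, wall and divider tops 14 mm above the worktop, walls 6 mm thick. A divider along x makes two compartments, each 150 mm along x: narrow, 80 mm wide, centre y = +68 mm; wide, 130 mm, centre y = -43 mm. Origin: centre of its underside, z up.
- tray_plain: Low light-wood tray, dark rim, WITHOUT handles. 162 (x) x 228 (y) mm, fixed; floor top 6 mm, wall and divider tops 14 mm above the worktop, walls 6 mm thick. A divider along x makes two compartments, each 150 mm along x: narrow, 80 mm wide, centre y = -68 mm; wide, 130 mm, centre y = +43 mm. Origin: centre of its underside, z up.
- mug: Bystander: mug, dark above and white below, 86 x 117 x 99 mm, loose. Origin: centre of its underside.
- pepper_mill: Bystander: turned wooden pepper mill, 58 mm across, 170 mm high, loose. Origin: centre of its underside.
- coffee: Bystander: glass coffee jar with brown and gold label, 107 mm across, 182 mm high, loose. Origin: centre of its underside.
Things that resemble listed ones, but are neither listed nor needed, are in the scene too. What is shaped like the box_large but blue or turquoise is not meant.

How it is judged:
On the way, in this order (a step that is already met when the one before it is completed fails the run):
1. the smallest box (top of the stack) lies in the narrow compartment of the tray with handles, let go, the others still stacked where they stood (x of box_smallest in the frame of tray_handled between -0.05 and 0.05 m and y of box_smallest in the frame of tray_handled between 0.038 and 0.098 m and z of box_smallest in the frame of tray_handled between 0.003 and 0.01 m and angle between box_smallest's own z axis and vertical below 0.06 rad and angle between the x axis of box_smallest and the x axis of tray_handled, either way round below 0.26 rad and contact force between the fingers and box_smallest below 0.1 N and linear speed of box_smallest below 0.03 m/s and distance of each of box_small, box_large, box_largest from where it was at the start of the episode below 0.03 m), for 0.2 s.
2. the second box lies in the narrow compartment of the plain tray, let go, the two below it still stacked where they stood (x of box_smallest in the frame of tray_handled between -0.05 and 0.05 m and y of box_smallest in the frame of tray_handled between 0.038 and 0.098 m and z of box_smallest in the frame of tray_handled between 0.003 and 0.01 m and angle between each of box_smallest, box_small's own z axis and vertical below 0.06 rad and angle between the x axis of box_smallest and the x axis of tray_handled, either way round below 0.26 rad and contact force between the fingers and box_smallest below 0.1 N and linear speed of each of box_smallest, box_small below 0.03 m/s and x of box_small in the frame of tray_plain between -0.05 and 0.05 m and y of box_small in the frame of tray_plain between -0.098 and -0.038 m and z of box_small in the frame of tray_plain between 0.003 and 0.01 m and angle between the x axis of box_small and the x axis of tray_plain, either way round below 0.26 rad and contact force between the fingers and box_small below 0.1 N and distance of each of box_large, box_largest from where it was at the start of the episode below 0.03 m), for 0.2 s.
3. the third box lies in the wide compartment of the tray with handles, let go, the bottom box still where it stood (x of box_smallest in the frame of tray_handled between -0.05 and 0.05 m and y of box_smallest in the frame of tray_handled between 0.038 and 0.098 m and z of box_smallest in the frame of tray_handled between 0.003 and 0.01 m and angle between each of box_smallest, box_small, box_large's own z axis and vertical below 0.06 rad and angle between the x axis of each of box_smallest, box_large and the x axis of tray_handled, either way round below 0.26 rad and contact force between the fingers and box_smallest below 0.1 N and linear speed of each of box_smallest, box_small, box_large below 0.03 m/s and x of box_small in the frame of tray_plain between -0.05 and 0.05 m and y of box_small in the frame of tray_plain between -0.098 and -0.038 m and z of box_small in the frame of tray_plain between 0.003 and 0.01 m and angle between the x axis of box_small and the x axis of tray_plain, either way round below 0.26 rad and contact force between the fingers and box_small below 0.1 N and x of box_large in the frame of tray_handled between -0.05 and 0.05 m and y of box_large in the frame of tray_handled between -0.073 and -0.013 m and z of box_large in the frame of tray_handled between 0.003 and 0.01 m and contact force between the fingers and box_large below 0.1 N and distance of box_largest from where it was at the start of the episode below 0.03 m), for 0.2 s.
4. the bottom box lies in the wide compartment of the plain tray, let go (x of box_smallest in the frame of tray_handled between -0.05 and 0.05 m and y of box_smallest in the frame of tray_handled between 0.038 and 0.098 m and z of box_smallest in the frame of tray_handled between 0.003 and 0.01 m and angle between each of box_smallest, box_small, box_large, box_largest's own z axis and vertical below 0.06 rad and angle between the x axis of each of box_smallest, box_large and the x axis of tray_handled, either way round below 0.26 rad and contact force between the fingers and box_smallest below 0.1 N and linear speed of each of box_smallest, box_small, box_large, box_largest below 0.03 m/s and x of box_small in the frame of tray_plain between -0.05 and 0.05 m and y of box_small in the frame of tray_plain between -0.098 and -0.038 m and z of box_small in the frame of tray_plain between 0.003 and 0.01 m and angle between the x axis of each of box_small, box_largest and the x axis of tray_plain, either way round below 0.26 rad and contact force between the fingers and box_small below 0.1 N and x of box_large in the frame of tray_handled between -0.05 and 0.05 m and y of box_large in the frame of tray_handled between -0.073 and -0.013 m and z of box_large in the frame of tray_handled between 0.003 and 0.01 m and contact force between the fingers and box_large below 0.1 N and x of box_largest in the frame of tray_plain between -0.05 and 0.05 m and y of box_largest in the frame of tray_plain between 0.013 and 0.073 m and z of box_largest in the frame of tray_plain between 0.003 and 0.01 m and contact force between the fingers and box_largest below 0.1 N), for 0.2 s.
At the end, for the whole second after the job is handed in: Smallest and second largest box in the narrow and wide compartment of the handled tray, second smallest and largest in those of the plain tray: centres within 50 mm along, 30 mm across, flat on the floor, long side within 0.26 rad of the divider, released, at rest (all of step 4); the robot touches nothing.
It fails at once if the mug is shifted by more than 30 mm or tipped (distance of mug from where it was at the start of the episode above 0.03 m or angle between mug's own z axis and vertical above 0.3 rad).
It fails at once if the pepper mill is shifted by more than 30 mm or tipped (distance of pepper_mill from where it was at the start of the episode above 0.03 m or angle between pepper_mill's own z axis and vertical above 0.3 rad).
It fails at once if the coffee is shifted by more than 30 mm or tipped (distance of coffee from where it was at the start of the episode above 0.03 m or angle between coffee's own z axis and vertical above 0.3 rad).
It fails at once if a box is dropped or thrown (moves at more than 0.7 m/s out of the fingers, as after a free fall of 25 mm) ((linear speed of box_smallest above 0.7 m/s and contact force between the fingers and box_smallest below 0.05 N) or (linear speed of box_small above 0.7 m/s and contact force between the fingers and box_small below 0.05 N) or (linear speed of box_large above 0.7 m/s and contact force between the fingers and box_large below 0.05 N) or (linear speed of box_largest above 0.7 m/s and contact force between the fingers and box_largest below 0.05 N)).
It also fails if it takes over 120 s, if anything falls off the work surface, if the arm or the gripper's body presses on something with over 40 N, if the wrist force passes 120 N, or if a joint passes its speed limit or range.

### The arm

A 6-joint arm with a two-finger parallel gripper is mounted at the origin on a cart in front of the work surface, level with it; the furniture and walls round the work are solid. World frame = base frame: x ahead of the robot, y to its left, z up, the work surface at z = 0. Lengths are in m, angles in rad, forces in N, time in s.
With the tool pointing down it reaches from about 0.425 to 0.95 m from the base axis. Payload 3.5 kg.
Tool frame: the origin (TCP) lies midway between the tips of the shut fingers; the grasp point (between the pads) lies 19 mm behind it (ctrl.hold_point_z is the distance from the TCP to the grasp point, in m); z points along the fingers, y is the line along which they close (so a half turn about z gives the same grasp; the last joint's range is limited). The gripper opens to 85 mm and grips with 20 to 120 N. Pads are 22 mm wide; open, the fingers measure 114 mm over their backs; the gripper's body (76 mm by 85 mm) begins 54 mm behind the grasp point. The pads swing forward as they close: fully open they stand 13 mm farther back than shut.
Start: joints at [-1.287, 0.286, 1.577, -0, 1.279, -0.15], TCP at [0.284, -0.612, 0.231] pointing down, gripper open.
Joint ranges: [-2.77, 2.77], [-0.9, 2.22], [0.21, 2.48], [-1.53, 4.67], [0.24, 2.81], [-2.84, 2.84]. Speed limits (rad/s): [2.79, 2.79, 3.14, 3.14, 3.14, 3.14].

### API

Orientations are given as a unit quaternion [x, y, z, w].
In Python, from plant import readout, cams, sign_off, ctrl gives the robot as it stands. The module is installed in compiled form; this text tells all that it offers.
- The arm moves only by the tool step_arm, never from a script. Its argument "increments" is a list of rows, each a list of 2 entries, a list of its own where there are three numbers: the shift along the world's x, y, z in mm, then the turn, a rotation vector about the world's x, y, z in rad. In form: [[[x, y, z], [rx, ry, rz]], ...]. A call has 1 to 8 rows; each row shifts and turns the commanded pose from where the row before left it; what a row does not reach is not made up. A row lasts 1/12 s, in which the tool goes at most 41.7 mm and 7.16 degrees, less where a joint would pass 70% of its speed; a pose out of reach is approached as far as the arm can. A call is refused whole if a number of a shift passes 41.7 or a number of a turn 0.125, either way. A call with a gripper value outside its range is refused whole. "fingers" is the opening, from -1 (shut) to 1 (fully open), set as the call begins (left out, the last holds). The fingers move at their own pace and stop on an object; "grip_force" is the grip in N (left out, the last holds). Time passes only in rows, so rows that do not move let the fingers close. It gives the time, the measured TCP pose, the force, the opening and the grip force at its end, in the units of the state.
- readout.get_state(): the state, without advancing time (a new reading comes with each control period).
- cams.read_camera(name): name is "side" or "top" or "wrist"; returns the picture (384x512x3 uint8, red, green, blue); there is no depth.
- cams.get_calibration(name): a dict with "fx", "fy", "cx", "cy" (pixels), "eye" and "rotation" of the camera in the world; the wrist camera has in their place "T_tool_cam" (4x4, takes a point from camera to tool coordinates, whose origin is the TCP and whose axes are the flange's). Camera axes: x right, y up, looking along -z (the intrinsics and any distortion apply to the point x, -y, -z); pixel columns grow to the right and rows downward; lengths in m; the calibration is good to about 2 mm. The wrist camera is an equidistant fisheye: a pixel r from the principal point sees the ray r / f radians off the axis. A picture is of the moment at which its call begins: read the wrist's pose just before it. get_calibration takes no time and is no camera call.
- sign_off(): hands the job in; it is judged then, once.
The state is a dict: "time": time; "qpos": joint angles; "dq": joint speeds; "joint_efforts": joint torques, N m; "eef_pos": TCP position; "tcp_rot": TCP orientation; "contact_force": force on the tool from outside, world axes, zero at the start; "wrist_torque": the same for the moment, N m; "opening": opening from 0.0 (shut) to 1.0 (fully open); "finger_force": force on a finger pad.
Only numpy, scipy, OpenCV 4.12 (cv2) and the standard library are available. Lean on these libraries where they do the work, as an engineer would, in place of code of your own. Each camera call takes 0.05 s, during which the arm holds its last target. There are 200 camera calls.

## Working session

There is one attempt and no reset: what is moved stays moved. The work goes in short steps, Python scripts to look and compute and a tool call to move; the robot and the scene stay as the last step left them, time stands still between calls to the robot, and variables do not carry over. Pictures are saved under pics/ and viewed, at most 14 in all, crops included, and the job is handed in when it is done.

Besides the shell and the picture viewer there is one more tool, called after ">>>" as a command line: name --argument value ..., lists and objects as JSON in quotes. step_arm: Moves the arm, as the interface text tells. Its arguments: {"type":"object","properties":{"increments":{"type":"array","items":{"type":"array"}},"fingers":{"type":"number"},"grip_force":{"type":"number"}},"required":["increments"]}

```bash
mkdir -p pics
python3 - <<'E'
from plant import readout,cams,ctrl
import cv2
s=readout.get_state();print(s)
for n in("top","side","wrist"):
    print(n,cams.get_calibration(n))
    cv2.imwrite(f"pics/{n}0.png",cams.read_camera(n)[:,:,::-1])
E
```

```text
{'time': 0.0, 'qpos': array([-1.28699561e+00,  2.87197663e-01,  1.57818022e+00, -9.43220566e-06,
        1.27858414e+00, -1.50005901e-01]), 'dq': array([-0.00122108,  0.00020038,  0.0021441 ,  0.00020513,  0.00172504,
        0.00036158]), 'joint_efforts': array([-1.23499649e-04, -4.05989277e+01, -2.92621619e+01, -2.17587944e-04,
        5.89589225e-03, -1.06478719e-06]), 'eef_pos': array([ 0.28355697, -0.61183049,  0.22992409]), 'tcp_rot': array([ 9.76567579e-01,  2.15207712e-01, -8.36976603e-05, -1.18173226e-03]), 'contact_force': array([-0.25352166,  0.27347902,  0.30442406]), 'wrist_torque': array([ 0.03581209, -0.00402207,  0.02621743]), 'finger_force': 0.0, 'opening': 0.9977491750386474}
top {'fx': 389.4161185145198, 'fy': 389.4161185145198, 'cx': 256.6155254919899, 'cy': 186.44479141972275, 'eye': array([0.31719062, 0.03666763, 1.39193189]), 'rotation': array([-0.05167141,  0.04541124,  0.71511834, -0.69561027])}
side {'fx': 348.4712328939955, 'fy': 348.4712328939955, 'cx': 254.68997942551107, 'cy': 190.28093440008723, 'eye': array([0.81807775, 0.36018784, 0.96920107]), 'rotation': array([0.09402128, 0.2196471 , 0.90133914, 0.36125186])}
wrist {'fx': 297.3186396354542, 'fy': 297.3186396354542, 'cx': 256.38764911826496, 'cy': 192.76386862552255, 'T_tool_cam': array([[-7.17694920e-04,  9.53149995e-01,  3.02497225e-01,
         7.65791889e-02],
       [ 9.99999080e-01,  1.03223993e-03, -8.79959232e-04,
         7.11601936e-05],
       [-1.15098285e-03,  3.02496315e-01, -9.53149859e-01,
        -1.41227693e-01],
       [ 0.00000000e+00,  0.00000000e+00,  0.00000000e+00,
         1.00000000e+00]])}
```

View pics/top0.png

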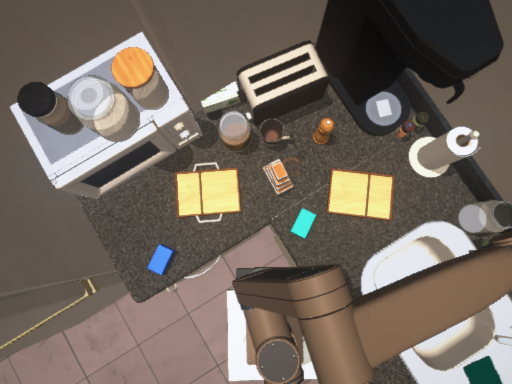

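View pics/side0.png

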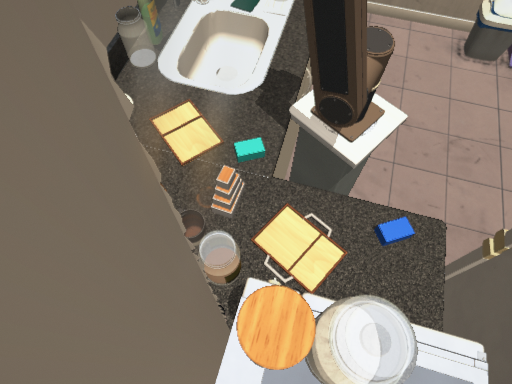

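```bash
cat > h.py <<'E'
import numpy as np,cv2
from scipy.spatial.transform import Rotation as R
from plant import readout,cams
def ray(n,uv,s=None):
    c=cams.get_calibration(n);uv=np.atleast_2d(uv).astype(float)
    x=(uv[:,0]-c['cx'])/c['fx'];y=(uv[:,1]-c['cy'])/c['fy']
    if n=='wrist':
        r=np.hypot(x,y)+1e-12;d=np.c_[x/r*np.sin(r),-y/r*np.sin(r),-np.cos(r)]
        Rt=R.from_quat(s['tcp_rot']);T=c['T_tool_cam']
        return Rt.apply(T[:3,3])+s['eef_pos'],Rt.apply(d@T[:3,:3].T)
    return np.array(c['eye']),R.from_quat(c['rotation']).apply(np.c_[x,-y,-np.ones(len(x))])
def plane(n,uv,z,s=None):
    e,d=ray(n,uv,s);return e+d*((z-e[2])/d[:,2])[:,None]
def project(n,P,s=None):
    c=cams.get_calibration(n);P=np.atleast_2d(P)
    if n=='wrist':
        T=c['T_tool_cam'];p=(R.from_quat(s['tcp_rot']).inv().apply(P-s['eef_pos'])-T[:3,3])@T[:3,:3]
        a=np.arctan2(np.hypot(p[:,0],p[:,1]),-p[:,2]);q=np.hypot(p[:,0],p[:,1])+1e-12
        return np.c_[c['cx']+c['fx']*a*p[:,0]/q,c['cy']-c['fy']*a*p[:,1]/q]
    p=R.from_quat(c['rotation']).inv().apply(P-c['eye'])
    return np.c_[c['cx']-c['fx']*p[:,0]/p[:,2],c['cy']+c['fy']*p[:,1]/p[:,2]]
def blobs(n,im,lo,hi,z,amin,s=None,roi=None):
    hsv=cv2.cvtColor(im,cv2.COLOR_BGR2HSV);m=cv2.inRange(hsv,lo,hi)
    if roi:
        k=np.zeros_like(m);x0,y0,x1,y1=roi;k[y0:y1,x0:x1]=1;m=m*k
    out=[]
    for c in cv2.findContours(m,cv2.RETR_EXTERNAL,cv2.CHAIN_APPROX_NONE)[0]:
        if cv2.contourArea(c)<amin:continue
        w=plane(n,c[:,0],z,s)[:,:2]
        (cx,cy),(a,b),_=r=cv2.minAreaRect((w*1000).astype(np.float32))
        P=cv2.boxPoints(r);e=P[1]-P[0];f=P[2]-P[1]
        l=e if np.hypot(*e)>np.hypot(*f) else f
        out.append((np.round([cx,cy,max(a,b),min(a,b)],1),round((np.arctan2(l[1],l[0])+np.pi/2)%np.pi-np.pi/2,3),np.round(c[:,0].mean(0))))
    return out
E
python3 - <<'E'
from h import *
for n,roi in(("top",(160,140,420,250)),("side",(140,90,360,300))):
    im=cv2.imread(f"pics/{n}0.png")
    for b in blobs(n,im,(10,70,110),(32,255,255),.006,250,roi=roi):print(n,b)
    print('lids')
    for b in blobs(n,im,(3,110,80),(18,255,255),.16,15,roi=(260,150,300,200) if n=='top' else (205,160,250,220)):print(n,b)
    x0,y0=(240,100) if n=='top' else (160,140)
    cv2.imwrite(f"pics/{n}c.png",cv2.resize(im[y0:y0+100,x0:x0+100],None,fx=6,fy=6,interpolation=cv2.INTER_CUBIC))
a,b=[cv2.imread(f"pics/{n}c.png")[:, :] for n in("top","side")]
cv2.imwrite("pics/cc.png",cv2.resize(np.hstack([a,b]),(800,400)))
E
```

```text
top (array([ 473.7, -324.7,  227.9,  164.3]), np.float32(1.42), array([361., 194.]))
top (array([496. , 224.9, 229.7, 164.3]), np.float32(-1.524), array([207., 192.]))
lids
top (array([480.6, -42.6,  50.1,   7.1]), np.float32(-1.098), array([284., 188.]))
top (array([517.6, -17.3,  66.8,  29.8]), np.float32(0.931), array([277., 177.]))
top (array([538.3, -28.3,  42.3,  26. ]), np.float32(0.425), array([279., 170.]))
side (array([636. , 264.3, 155.8,  39.8]), np.float32(-0.763), array([275., 294.]))
side (array([699.6, 125.4, 100.3,  67. ]), np.float32(-0.478), array([222., 270.]))
side (array([494.9, 220.7, 226.9, 164.5]), np.float32(-1.522), array([300., 248.]))
side (array([ 488.6, -312.9,  286. ,  200.2]), np.float32(1.449), array([184., 136.]))
lids
side (array([608.5,  41.7,  54.6,  26.4]), np.float32(-0.602), array([225., 207.]))
side (array([596.1,  19.7,  44.1,  15.8]), np.float32(-0.917), array([223., 198.]))
side (array([553.6,   1.6,  67.4,  30.3]), np.float32(-0.121), array([228., 185.]))
side (array([540.6, -30.6,  43.1,  27.5]), np.float32(0.426), array([225., 174.]))
```

View pics/cc.png

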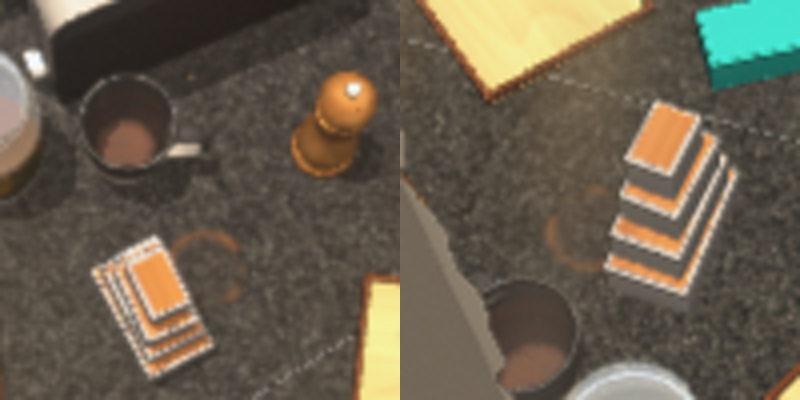

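The top view has the handled tray at (207,192) with its narrow side left, the plain tray at (361,194) with its narrow side right, and the stack at (279,176). The mug is at (272,131) and the mill at (323,131). The top and side views agree on the stack's top lid to about 3 mm: (0.54,-0.03), yaw 0.425. The tray sizes match what was given.

>>> step_arm --increments '[[[15,35,0],[0,0,0]],[[15,35,0],[0,0,0]],[[15,35,0],[0,0,0]],[[15,35,0],[0,0,0]],[[15,35,0],[0,0,0]],[[15,35,0],[0,0,0]],[[15,35,0],[0,0,0]],[[15,35,0],[0,0,0]]]' --fingers 1 --grip_force 30

```text
time: 0.82
eef_pos: [0.404, -0.3305, 0.231]
tcp_rot: [0.977, 0.215, -0.0, -0.0]
contact_force: [0.6, 0.8, 0.5]
opening: 1.001
finger_force: 0.0
```

>>> step_arm --increments '[[[15,35,0],[0,0,0]],[[15,35,0],[0,0,0]],[[15,35,0],[0,0,0]],[[15,35,0],[0,0,0]],[[15,30,0],[0,0,0]],[[15,20,0],[0,0,0]],[[10,10,0],[0,0,0]],[[0,0,0],[0,0,0]]]'

```text
time: 1.48
eef_pos: [0.5047, -0.1302, 0.2311]
tcp_rot: [0.976, 0.217, 0.0, -0.0]
contact_force: [0.0, -0.4, 1.0]
opening: 1.003
finger_force: 0.0
```

Run:
```python
from h import *
s=readout.get_state();im=cams.read_camera("wrist")[:,:,::-1].copy();cv2.imwrite("pics/w1.png",im)
print(s['eef_pos'],s['tcp_rot'],s['opening'],s['time'],cams.get_calibration and __import__('plant').ctrl.hold_point_z)
for b in blobs("wrist",im,(3,110,80),(18,255,255),.16,100,s=s):print(b)
print(project("wrist",[[.539,-.03,.16]],s))
for p,z in(((272,131),.09),((323,131),.1),((235,130),.15)):print(plane("top",p,z))
```

```text
[ 0.50473456 -0.13017725  0.23110961] [ 9.76165752e-01  2.17026034e-01  1.55177111e-04 -3.16485487e-04] 1.0031608964170662 1.4833 0.0187
(array([ 636.8, -327.7,   33. ,    9.7]), np.float32(-1.458), array([501., 165.]))
(array([ 513.8, -232.3,  134.9,   95.3]), np.float32(1.42), array([359., 227.]))
(array([539.2, -31.7,  43.9,  28.1]), np.float32(0.416), array([155., 110.]))
(array([589.1, -86.7,  38.5,  15.3]), np.float32(-1.319), array([251.,  74.]))
(array([549.5, -50. ,  60.8,  34.2]), np.float32(0.439), array([195.,  95.]))
(array([559. , -70.2,  65.4,   6.7]), np.float32(0.43), array([214., 106.]))
(array([ 641.2, -154. ,   37. ,   35. ]), np.float32(-0.805), array([366.,  56.]))
(array([527.4,  89.4, 133.6,  95.2]), np.float32(-1.516), array([47., 72.]))
(array([ 677.8, -182.6,   58.4,   44.9]), np.float32(-0.871), array([415.,  39.]))
[[152.15989512 109.38041108]]
[[ 0.68841328 -0.01232492  0.09      ]]
[[ 0.68034957 -0.18571995  0.1       ]]
[[0.67833445 0.11136049 0.15      ]]
```

View pics/w1.png

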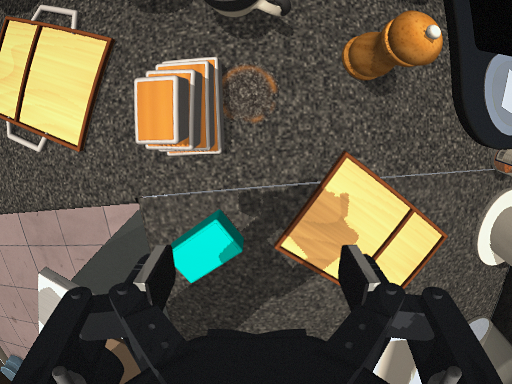

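The wrist view shows the stack at (155,110), undisturbed and with its boxes aligned. The lid lies at (0.539,-0.031), yaw 0.42, which matches the other cameras.

>>> step_arm --increments '[[[12,34,0],[0,0,-0.015]],[[12,34,0],[0,0,0]],[[10,31,0],[0,0,0]],[[0,0,-30],[0,0,0]],[[0,0,-30],[0,0,0]],[[0,0,-20],[0,0,0]],[[0,0,-10],[0,0,0]],[[0,0,0],[0,0,0]]]'

```text
time: 2.2
eef_pos: [0.5355, -0.0339, 0.1383]
tcp_rot: [0.978, 0.207, -0.003, -0.001]
contact_force: [-0.2, 0.2, 1.4]
opening: 0.998
finger_force: 0.0
```

Run:
```python
from h import *
s=readout.get_state();im=cams.read_camera("wrist")[:,:,::-1].copy();cv2.imwrite("pics/w2.png",im)
print(s['eef_pos'],s['tcp_rot'])
for b in blobs("wrist",im,(3,110,80),(18,255,255),.16,1000,s=s):print(b)
```

```text
[ 0.5354695  -0.03394825  0.13825781] [ 0.97827863  0.20727097 -0.00284715 -0.00125038]
(array([539.9, -30.4,  43.8,  28.3]), np.float32(0.413), array([253., 257.]))
(array([646.3, -95.2,  47. ,  26.4]), np.float32(-1.175), array([467., 118.]))
(array([557.1,  90.5,  88.9,  72.1]), np.float32(-1.516), array([ 60., 127.]))
(array([645.2,  -8.8,  22.1,  18.5]), np.float32(1.554), array([309.,  21.]))
```

View pics/w2.png

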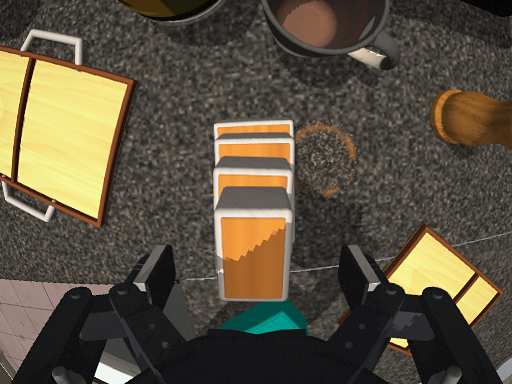

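The box sits between the fingers at (253,257) and is aligned with them. I'll lower the last bit and close.

>>> step_arm --increments '[[[3,2,-6],[0,0,0]],[[0,1,-6],[0,0,0]],[[0,0,0],[0,0,0]]]'

```text
time: 2.5
eef_pos: [0.5409, -0.0306, 0.1294]
tcp_rot: [0.978, 0.208, 0.0, 0.0]
contact_force: [-0.0, -0.5, -0.3]
opening: 0.999
finger_force: 0.0
```

>>> step_arm --increments '[[[0,0,0],[0,0,0]],[[0,0,0],[0,0,0]],[[0,0,0],[0,0,0]],[[0,0,0],[0,0,0]],[[0,0,0],[0,0,0]],[[0,0,0],[0,0,0]],[[0,0,0],[0,0,0]],[[0,0,0],[0,0,0]]]' --fingers -1

```text
time: 3.17
eef_pos: [0.5411, -0.0305, 0.1298]
tcp_rot: [0.978, 0.208, 0.0, 0.0]
contact_force: [0.2, 0.1, 2.6]
opening: 0.414
finger_force: 30.7
```

>>> step_arm --increments '[[[0,0,10],[0,0,0]],[[0,0,25],[0,0,0]],[[0,10,15],[0,0,0]],[[-5,25,0],[0,0,-0.06]],[[-5,33,0],[0,0,-0.07]],[[-5,33,0],[0,0,-0.07]],[[-5,33,0],[0,0,-0.07]],[[-5,33,0],[0,0,-0.07]]]'

```text
time: 3.83
eef_pos: [0.5149, 0.1378, 0.1795]
tcp_rot: [0.999, 0.037, -0.0, 0.0]
contact_force: [0.4, 0.1, -0.8]
opening: 0.417
finger_force: 30.4
```

>>> step_arm --increments '[[[-5,33,0],[0,0,-0.03]],[[-5,33,0],[0,0,0]],[[-5,33,-20],[0,0,0]],[[-5,30,-20],[0,0,0]],[[-4,15,-20],[0,0,0]],[[-3,10,-20],[0,0,0]],[[0,0,-10],[0,0,0]],[[0,0,0],[0,0,0]]]'

```text
time: 4.5
eef_pos: [0.4863, 0.2899, 0.0862]
tcp_rot: [1.0, 0.025, -0.003, 0.001]
contact_force: [0.2, -0.9, -1.3]
opening: 0.419
finger_force: 30.4
```

```bash
cat > look.py <<'E'
from h import *
import sys
s=readout.get_state();im=cams.read_camera("wrist")[:,:,::-1].copy();cv2.imwrite(sys.argv[1],im)
q=R.from_quat(s['tcp_rot']).as_matrix();print(s['eef_pos'],'yaw',np.arctan2(q[1,0],q[0,0]),'op',s['opening'])
t=cams.read_camera("top")[:,:,::-1].copy();cv2.imwrite(sys.argv[1].replace('.png','t.png'),t)
E
python3 look.py pics/w3.png
```

```text
[0.48628275 0.28987641 0.08620115] yaw 0.050185311950237496 op 0.41924965733780806
```

View pics/w3.png

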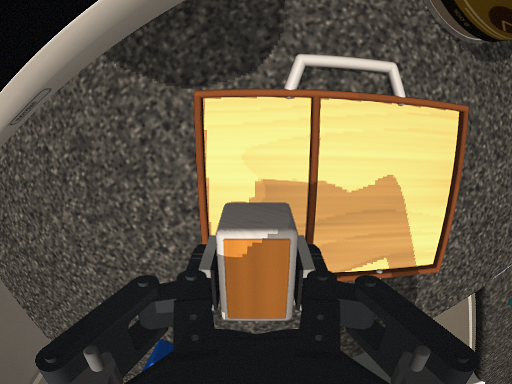

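The box hangs over the narrow compartment, between the wall at column 197 and the divider at 315. I'll check the tray pose from this close view.

Run:
```python
from h import *
s=readout.get_state()
P=plane("wrist",[[195,92],[467,107],[438,272],[315,98]],.014,s);print(P.round(4))
a=P[1]-P[0];b=P[2]-P[1];print(np.hypot(*a[:2]),np.hypot(*b[:2]),(P[0]+P[2])/2,np.arctan2(a[0],-a[1]),np.arctan2(-b[1],-b[0]))
```

```text
[[0.5715 0.3378 0.014 ]
 [0.583  0.112  0.014 ]
 [0.4222 0.1036 0.014 ]
 [0.5711 0.2506 0.014 ]]
0.22611100880315319 0.1610411690350161 [0.49684704 0.22071383 0.014     ] 0.05105799802057631 0.052333556014876416
```

>>> step_arm --increments '[[[4,0,-20],[0,0,0]],[[3,0,-20],[0,0,0]],[[0,0,-15],[0,0,0]],[[0,0,-7],[0,0,0]],[[0,0,0],[0,0,0]],[[0,0,0],[0,0,0]]]'

```text
time: 5.1
eef_pos: [0.4968, 0.2903, 0.0285]
tcp_rot: [1.0, 0.024, 0.001, -0.0]
contact_force: [0.6, 0.6, -1.3]
opening: 0.413
finger_force: 30.5
```

>>> step_arm --increments '[[[-2,0,-6],[0,0,0]],[[0,0,-4],[0,0,0]],[[0,0,-2],[0,0,0]],[[0,0,0],[0,0,0]],[[0,0,0],[0,0,0]]]'

```text
time: 5.52
eef_pos: [0.4941, 0.2907, 0.0158]
tcp_rot: [1.0, 0.024, 0.0, -0.0]
contact_force: [-0.4, -0.1, 1.1]
opening: 0.416
finger_force: 30.7
```

>>> step_arm --increments '[[[0,0,-1],[0,0,0]],[[0,0,0],[0,0,0]],[[0,0,0],[0,0,0]]]'

```text
time: 5.77
eef_pos: [0.4941, 0.2908, 0.0158]
tcp_rot: [1.0, 0.025, 0.0, 0.0]
contact_force: [-3.5, -1.6, 7.0]
opening: 0.415
finger_force: 31.4
```

>>> step_arm --increments '[[[0,0,0],[0,0,0]],[[0,0,0],[0,0,0]],[[0,0,0],[0,0,0]],[[0,0,0],[0,0,0]]]' --fingers 1

```text
time: 6.1
eef_pos: [0.4936, 0.2905, 0.014]
tcp_rot: [1.0, 0.024, -0.0, 0.0]
contact_force: [-0.2, 0.5, -0.6]
opening: 0.959
finger_force: 0.0
```

>>> step_arm --increments '[[[0,0,10],[0,0,0]],[[0,0,25],[0,0,0]],[[0,0,35],[0,0,0]],[[0,0,35],[0,0,0]],[[0,0,35],[0,0,0]],[[0,0,20],[0,0,0]],[[0,0,0],[0,0,0]],[[0,0,0],[0,0,0]]]'

```text
time: 6.77
eef_pos: [0.4946, 0.2909, 0.1767]
tcp_rot: [1.0, 0.024, 0.002, -0.001]
contact_force: [0.7, 0.7, 0.1]
opening: 1.004
finger_force: 0.0
```

```bash
python3 look.py pics/w4.png
python3 - <<'E'
from h import *
s=readout.get_state();im=cv2.imread("pics/w4.png")
for b in blobs("wrist",im,(3,110,80),(18,255,255),.046,1000,s=s):print(b)
E
```

```text
[0.49464511 0.29091874 0.17665882] yaw 0.04885588165197154 op 1.0035068179339834
(array([501.2, 228.8, 199.8, 142. ]), np.float32(-1.518), array([312., 172.]))
```

View pics/w4.png

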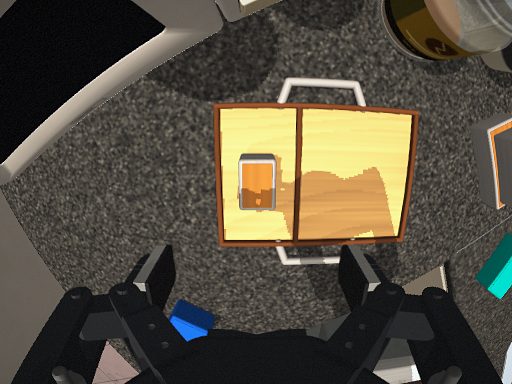

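Box 1 sits at (257,183), square and inside the narrow compartment. Next is box 2.

>>> step_arm --increments '[[[4,-25,0],[0,0,0.03]],[[5,-35,0],[0,0,0.06]],[[5,-35,0],[0,0,0.06]],[[5,-35,0],[0,0,0.06]],[[5,-35,0],[0,0,0.06]],[[5,-35,0],[0,0,0.06]],[[5,-35,0],[0,0,0.036]],[[5,-35,0],[0,0,0]]]'

```text
time: 7.53
eef_pos: [0.5313, 0.0191, 0.1719]
tcp_rot: [0.978, 0.207, -0.002, -0.001]
contact_force: [1.1, -0.1, 0.2]
opening: 1.003
finger_force: 0.0
```

>>> step_arm --increments '[[[4,-30,-10],[0,0,0]],[[2,-15,-10],[0,0,0]],[[0,-7,-10],[0,0,0]],[[0,0,0],[0,0,0]],[[0,0,0],[0,0,0]]]'

```text
time: 7.95
eef_pos: [0.5372, -0.0307, 0.1421]
tcp_rot: [0.979, 0.206, -0.002, -0.001]
contact_force: [0.3, -0.4, -0.3]
opening: 1.001
finger_force: 0.0
```

```bash
python3 look.py pics/w5.png
cat > lid.py <<'E'
from h import *
import sys
# tallest wooden lid near the tool, at height z
s=readout.get_state();im=cv2.imread(sys.argv[1])
for b in blobs("wrist",im,(3,110,80),(18,255,255),float(sys.argv[2]),1000,s=s):
    if abs(b[2][0]-256)<90 and b[2][1]>130:print(b)
E
python3 lid.py pics/w5.png .12
```

```text
[ 0.5372223  -0.03073261  0.14208429] yaw 0.4143632175743907 op 1.0014711511504963
(array([538.7, -29.2,  64.6,  38.6]), np.float32(0.389), array([255., 225.]))
```

>>> step_arm --increments '[[[2,1,-20],[0,0,-0.01]],[[0,0,-20],[0,0,0]],[[0,0,-10],[0,0,0]],[[0,0,-4],[0,0,0]],[[0,0,0],[0,0,0]],[[0,0,0],[0,0,0]]]'

```text
time: 8.55
eef_pos: [0.5412, -0.0301, 0.0911]
tcp_rot: [0.98, 0.201, 0.0, 0.0]
contact_force: [0.3, -0.0, -0.1]
opening: 1.0
finger_force: 0.0
```

>>> step_arm --increments '[[[0,0,0],[0,0,0]],[[0,0,0],[0,0,0]],[[0,0,0],[0,0,0]],[[0,0,0],[0,0,0]],[[0,0,0],[0,0,0]],[[0,0,0],[0,0,0]],[[0,0,0],[0,0,0]]]' --fingers -1

```text
time: 9.13
eef_pos: [0.5414, -0.0306, 0.0913]
tcp_rot: [0.98, 0.201, 0.001, 0.0]
contact_force: [-1.1, 0.5, 5.9]
opening: 0.532
finger_force: 33.1
```

Opening 0.53 is about 45 mm, so box 2 is held. Now to the plain tray.

>>> step_arm --increments '[[[0,0,10],[0,0,0]],[[0,0,20],[0,0,0]],[[0,0,15],[0,0,0]],[[-5,-20,5],[0,0,-0.06]],[[-7,-33,0],[0,0,-0.08]],[[-7,-33,0],[0,0,-0.08]],[[-7,-33,0],[0,0,-0.08]],[[-7,-33,0],[0,0,-0.08]]]'

```text
time: 9.8
eef_pos: [0.5066, -0.1834, 0.14]
tcp_rot: [1.0, 0.011, -0.001, -0.0]
contact_force: [0.2, 0.7, -0.8]
opening: 0.535
finger_force: 32.5
```

>>> step_arm --increments '[[[-7,-33,0],[0,0,-0.08]],[[-7,-33,0],[0,0,-0.06]],[[-7,-33,0],[0,0,-0.036]],[[-7,-33,0],[0,0,0]],[[-7,-33,-20],[0,0,0]],[[-5,-25,-20],[0,0,0]],[[-3,-15,-10],[0,0,0]],[[0,0,0],[0,0,0]]]'

```text
time: 10.47
eef_pos: [0.4619, -0.3887, 0.0867]
tcp_rot: [0.997, -0.077, -0.002, -0.002]
contact_force: [-0.1, 1.6, -1.3]
opening: 0.536
finger_force: 32.4
```

```bash
python3 look.py pics/w6.png
```

```text
[ 0.46188185 -0.38873717  0.08668909] yaw -0.15470049873850866 op 0.5358794268951226
```

View pics/w6.png

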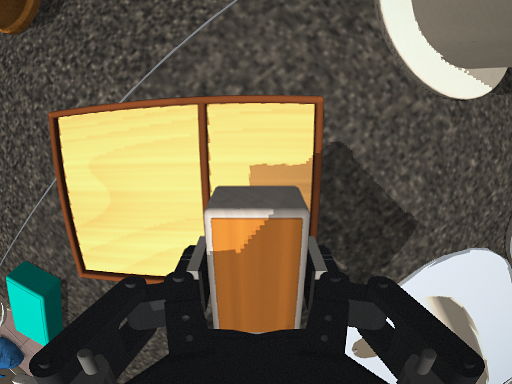

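Box 2 is over the plain tray's narrow side, between the divider at column 205 and the rim at 320. I'll measure the tray from its corners at (50,115), (323,97) and (80,277).

Run:
```python
from h import *
s=readout.get_state()
P=plane("wrist",[[50,114],[324,97],[80,277]],.014,s)[:,:2];print(P.round(4))
a=P[0]-P[1];b=P[0]-P[2];c=(P[1]+P[2])/2;y=np.arctan2(b[1],b[0]);print(np.hypot(*a),np.hypot(*b),c,y,np.arctan2(-a[0],a[1]))
u=np.array([-np.sin(y),np.cos(y)]);print(c-.068*u,c+.043*u)
```

```text
[[ 0.5686 -0.225 ]
 [ 0.5365 -0.4485]
 [ 0.411  -0.2002]]
0.22582145983692825 0.15954956639127377 [ 0.47376428 -0.32434167] -0.15636358845407458 -0.14253429135786236
[ 0.46317483 -0.39151208] [ 0.48046055 -0.28186627]
```

>>> step_arm --increments '[[[0,-2,-20],[0,0,0]],[[0,0,-20],[0,0,0]],[[0,0,-15],[0,0,0]],[[0,0,-5],[0,0,0]],[[0,0,0],[0,0,0]],[[0,0,0],[0,0,0]]]'

```text
time: 11.07
eef_pos: [0.4655, -0.3891, 0.0314]
tcp_rot: [0.997, -0.075, 0.0, 0.0]
contact_force: [0.7, 0.4, -0.6]
opening: 0.534
finger_force: 32.5
```

>>> step_arm --increments '[[[-1,-2,-6],[0,0,0]],[[0,0,-5],[0,0,0]],[[0,0,-3],[0,0,0]],[[0,0,-1],[0,0,0]],[[0,0,0],[0,0,0]],[[0,0,0],[0,0,0]]]'

```text
time: 11.57
eef_pos: [0.4641, -0.3919, 0.0172]
tcp_rot: [0.997, -0.076, 0.0, 0.0]
contact_force: [-2.8, 2.8, 6.6]
opening: 0.531
finger_force: 33.6
```

Contact at the expected height. Release, lift, and check.

>>> step_arm --increments '[[[0,0,0],[0,0,0]],[[0,0,0],[0,0,0]],[[0,0,0],[0,0,0]],[[0,0,0],[0,0,0]]]' --fingers 1

```text
time: 11.9
eef_pos: [0.4637, -0.3915, 0.0152]
tcp_rot: [0.997, -0.076, 0.0, -0.0]
contact_force: [-0.3, 0.0, 0.2]
opening: 0.999
finger_force: 0.0
```

>>> step_arm --increments '[[[0,0,10],[0,0,0]],[[0,0,25],[0,0,0]],[[0,0,35],[0,0,0]],[[0,0,35],[0,0,0]],[[0,0,20],[0,0,0]],[[0,0,0],[0,0,0]],[[0,0,0],[0,0,0]]]'

```text
time: 12.48
eef_pos: [0.4645, -0.3923, 0.1428]
tcp_rot: [0.997, -0.075, 0.002, 0.002]
contact_force: [-0.5, 0.3, -0.3]
opening: 0.997
finger_force: 0.0
```

```bash
python3 look.py pics/w7.png
```

```text
[ 0.46452613 -0.3923139   0.14279739] yaw -0.15109502050830081 op 0.9968687435034251
```

View pics/w7.png

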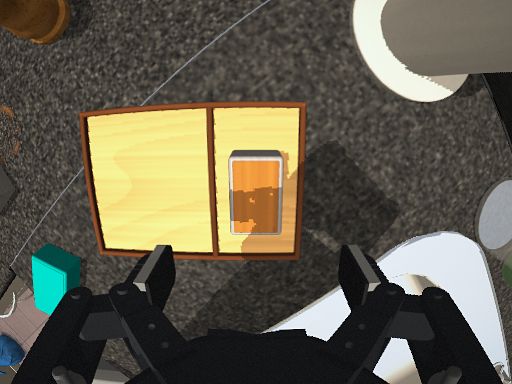

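Box 2 is square in the narrow compartment at (256,193). Back to the stack for box 3.

>>> step_arm --increments '[[[5,25,0],[0,0,0.06]],[[7,33,0],[0,0,0.08]],[[7,33,0],[0,0,0.08]],[[7,33,0],[0,0,0.08]],[[7,33,0],[0,0,0.08]],[[7,33,0],[0,0,0.08]],[[7,33,0],[0,0,0.06]],[[7,33,0],[0,0,0.046]]]'

```text
time: 13.25
eef_pos: [0.5164, -0.1332, 0.1379]
tcp_rot: [0.978, 0.207, -0.002, -0.001]
contact_force: [-0.1, -0.1, 0.5]
opening: 0.998
finger_force: 0.0
```

>>> step_arm --increments '[[[7,33,0],[0,0,0]],[[7,33,-10],[0,0,0]],[[4,25,-10],[0,0,0]],[[2,15,-10],[0,0,0]],[[0,0,0],[0,0,0]],[[0,0,0],[0,0,0]]]'

```text
time: 13.75
eef_pos: [0.536, -0.0285, 0.1078]
tcp_rot: [0.978, 0.207, -0.002, -0.001]
contact_force: [-0.2, 0.1, -0.2]
opening: 0.998
finger_force: 0.0
```

```bash
python3 look.py pics/w8.png;python3 lid.py pics/w8.png .08
```

```text
[ 0.53598989 -0.02847013  0.10781012] yaw 0.4167890577137432 op 0.9975258966890426
(array([541.5, -32.5,  84.5,  48.6]), np.float32(0.433), array([262., 215.]))
```

>>> step_arm --increments '[[[2,-2,-20],[0,0,0.015]],[[0,-1,-20],[0,0,0]],[[0,0,-13],[0,0,0]],[[0,0,-6],[0,0,0]],[[0,0,0],[0,0,0]],[[0,0,0],[0,0,0]]]'

```text
time: 14.35
eef_pos: [0.5401, -0.0333, 0.0518]
tcp_rot: [0.977, 0.213, 0.0, 0.0]
contact_force: [0.3, 0.0, -0.3]
opening: 1.0
finger_force: 0.0
```

>>> step_arm --increments '[[[0,0,0],[0,0,0]],[[0,0,0],[0,0,0]],[[0,0,0],[0,0,0]],[[0,0,0],[0,0,0]],[[0,0,0],[0,0,0]],[[0,0,0],[0,0,0]]]' --fingers -1 --grip_force 40

```text
time: 14.85
eef_pos: [0.5407, -0.0326, 0.0527]
tcp_rot: [0.977, 0.213, 0.001, 0.0]
contact_force: [-1.7, -0.2, 5.5]
opening: 0.644
finger_force: 45.3
```

>>> step_arm --increments '[[[0,0,10],[0,0,0]],[[0,0,20],[0,0,0]],[[-3,10,15],[0,0,-0.04]],[[-5,25,5],[0,0,-0.07]],[[-6,33,0],[0,0,-0.07]],[[-6,33,0],[0,0,-0.07]],[[-6,33,0],[0,0,-0.07]],[[-6,33,0],[0,0,-0.06]]]'

```text
time: 15.52
eef_pos: [0.5064, 0.1359, 0.101]
tcp_rot: [1.0, 0.023, -0.001, 0.0]
contact_force: [-0.1, -0.5, -2.1]
opening: 0.647
finger_force: 44.4
```

>>> step_arm --increments '[[[-5,24,0],[0,0,0]],[[-5,15,-10],[0,0,0]],[[0,5,-15],[0,0,0]],[[0,0,-10],[0,0,0]],[[0,0,-5],[0,0,0]],[[0,0,0],[0,0,0]],[[0,0,0],[0,0,0]]]'

```text
time: 16.1
eef_pos: [0.4976, 0.1778, 0.061]
tcp_rot: [1.0, 0.024, -0.001, 0.0]
contact_force: [-0.3, -0.4, -1.6]
opening: 0.649
finger_force: 44.3
```

```bash
python3 look.py pics/w9.png
```

```text
[0.49763541 0.17784689 0.06100625] yaw 0.048885770820148756 op 0.6488712482562635
```

View pics/w9.png

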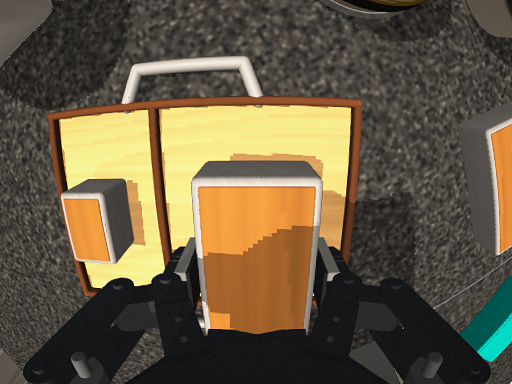

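Box 3 is over the wide compartment, between the divider at column 160 and the rim at 355. Box 1 is untouched at (95,225).

>>> step_arm --increments '[[[1,0,-15],[0,0,0]],[[0,0,-12],[0,0,0]],[[0,0,-7],[0,0,0]],[[0,0,-4],[0,0,0]],[[0,0,0],[0,0,0]],[[0,0,0],[0,0,0]]]'

```text
time: 16.7
eef_pos: [0.4987, 0.1785, 0.0232]
tcp_rot: [1.0, 0.025, -0.0, 0.0]
contact_force: [-0.5, -0.0, -2.4]
opening: 0.646
finger_force: 44.4
```

>>> step_arm --increments '[[[0,0,-2],[0,0,0]],[[0,0,-2],[0,0,0]],[[0,0,-1],[0,0,0]],[[0,0,0],[0,0,0]],[[0,0,0],[0,0,0]]]'

```text
time: 17.12
eef_pos: [0.4991, 0.1786, 0.0188]
tcp_rot: [1.0, 0.025, 0.0, -0.0]
contact_force: [-0.6, -0.5, 0.4]
opening: 0.647
finger_force: 44.6
```

>>> step_arm --increments '[[[0,0,-0.7],[0,0,0]],[[0,0,0],[0,0,0]]]'

```text
time: 17.28
eef_pos: [0.4991, 0.1787, 0.0187]
tcp_rot: [1.0, 0.025, 0.0, 0.0]
contact_force: [-3.0, -0.6, 5.1]
opening: 0.649
finger_force: 45.2
```

>>> step_arm --increments '[[[0,0,0],[0,0,0]],[[0,0,0],[0,0,0]],[[0,0,0],[0,0,0]],[[0,0,0],[0,0,0]]]' --fingers 1

```text
time: 17.62
eef_pos: [0.4988, 0.1785, 0.0176]
tcp_rot: [1.0, 0.025, 0.0, -0.0]
contact_force: [-1.1, 0.0, -0.1]
opening: 0.999
finger_force: 0.0
```

>>> step_arm --increments '[[[0,0,10],[0,0,0]],[[0,0,25],[0,0,0]],[[0,0,35],[0,0,0]],[[0,0,30],[0,0,0]],[[0,0,20],[0,0,0]],[[0,0,0],[0,0,0]],[[0,0,0],[0,0,0]]]'

```text
time: 18.2
eef_pos: [0.4998, 0.1787, 0.1398]
tcp_rot: [1.0, 0.025, 0.002, -0.0]
contact_force: [-1.0, -0.5, 0.1]
opening: 1.002
finger_force: 0.0
```

```bash
python3 look.py pics/w10.png
```

```text
[0.49982477 0.17873935 0.13979979] yaw 0.049851695953907094 op 1.0015050295669434
```

View pics/w10.png

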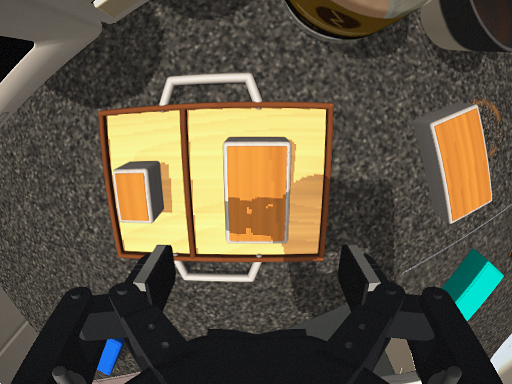

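Box 3 is placed at (257,190), and the bottom box is still where it was. Next is box 4.

>>> step_arm --increments '[[[4,-20,0],[0,0,0.05]],[[6,-33,0],[0,0,0.08]],[[6,-33,0],[0,0,0.08]],[[6,-33,0],[0,0,0.08]],[[6,-33,0],[0,0,0.06]],[[6,-33,-10],[0,0,0.03]],[[4,-20,-20],[0,0,0]],[[2,-6,-20],[0,0,0]]]'

```text
time: 18.97
eef_pos: [0.5389, -0.0356, 0.0862]
tcp_rot: [0.977, 0.212, -0.0, 0.0]
contact_force: [-0.1, 0.3, 0.1]
opening: 1.001
finger_force: 0.0
```

>>> step_arm --increments '[[[0,0,-10],[0,0,0]],[[0,0,0],[0,0,0]],[[0,0,0],[0,0,0]],[[0,0,0],[0,0,0]]]'

```text
time: 19.3
eef_pos: [0.5389, -0.0316, 0.078]
tcp_rot: [0.977, 0.214, 0.0, -0.0]
contact_force: [0.6, -0.0, 0.4]
opening: 0.998
finger_force: 0.0
```

```bash
python3 look.py pics/w11.png;python3 lid.py pics/w11.png .04
```

```text
[ 0.53886593 -0.03161938  0.07795443] yaw 0.430953115379971 op 0.997636695415336
(array([540.4, -31.4, 104.1,  58.3]), np.float32(0.461), array([256., 210.]))
```

>>> step_arm --increments '[[[1,0,-20],[0,0,0.02]],[[0,0,-20],[0,0,0]],[[0,0,-15],[0,0,0]],[[0,0,-8],[0,0,0]],[[0,0,-2],[0,0,0]],[[0,0,0],[0,0,0]],[[0,0,0],[0,0,0]]]'

```text
time: 19.98
eef_pos: [0.5407, -0.0325, 0.0138]
tcp_rot: [0.975, 0.223, 0.001, 0.0]
contact_force: [-0.6, -0.0, 0.4]
opening: 1.003
finger_force: 0.0
```

>>> step_arm --increments '[[[0,0,0],[0,0,0]],[[0,0,0],[0,0,0]],[[0,0,0],[0,0,0]],[[0,0,0],[0,0,0]],[[0,0,0],[0,0,0]],[[0,0,0],[0,0,0]]]' --fingers -1 --grip_force 45

```text
time: 20.48
eef_pos: [0.5408, -0.0326, 0.0141]
tcp_rot: [0.975, 0.223, 0.001, 0.0]
contact_force: [-0.5, 0.3, 5.7]
opening: 0.762
finger_force: 52.9
```

>>> step_arm --increments '[[[0,0,10],[0,0,0]],[[0,0,25],[0,0,0]],[[0,0,25],[0,0,0]],[[-5,-20,10],[0,0,-0.06]],[[-8,-33,0],[0,0,-0.08]],[[-8,-33,0],[0,0,-0.08]],[[-8,-33,0],[0,0,-0.08]],[[-8,-33,0],[0,0,-0.08]]]'

```text
time: 21.15
eef_pos: [0.5014, -0.1853, 0.0824]
tcp_rot: [0.999, 0.033, -0.001, -0.0]
contact_force: [0.1, -0.6, -2.1]
opening: 0.761
finger_force: 51.9
```

>>> step_arm --increments '[[[-8,-33,0],[0,0,-0.08]],[[-8,-33,0],[0,0,-0.08]],[[-5,-20,0],[0,0,-0.06]],[[-2,-11,-10],[0,0,0]],[[0,0,-10],[0,0,0]],[[0,0,0],[0,0,0]],[[0,0,0],[0,0,0]]]'

```text
time: 21.73
eef_pos: [0.4786, -0.2791, 0.0604]
tcp_rot: [0.997, -0.074, -0.002, -0.002]
contact_force: [-0.2, 0.2, -2.4]
opening: 0.761
finger_force: 51.8
```

```bash
python3 look.py pics/w12.png
```

```text
[ 0.4785573  -0.279096    0.06039828] yaw -0.148472735272619 op 0.7614187315882679
```

View pics/w12.png

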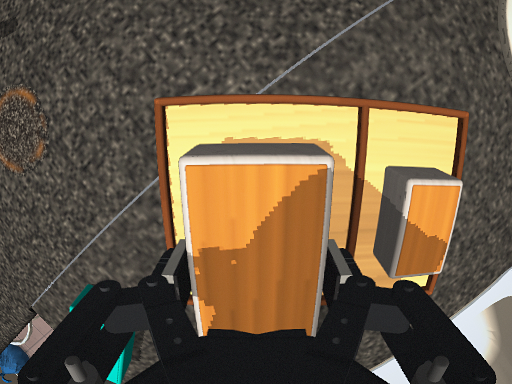

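Box 4 hangs over the wide compartment, between the rim at column 160 and the divider at 362. Box 2 is undisturbed at (420,220).

>>> step_arm --increments '[[[0,-2,-15],[0,0,0]],[[0,0,-12],[0,0,0]],[[0,0,-7],[0,0,0]],[[0,0,-3],[0,0,0]],[[0,0,0],[0,0,0]],[[0,0,0],[0,0,0]]]'

```text
time: 22.33
eef_pos: [0.4798, -0.2832, 0.0256]
tcp_rot: [0.997, -0.075, -0.0, -0.0]
contact_force: [-1.1, 0.3, -3.3]
opening: 0.761
finger_force: 51.9
```

>>> step_arm --increments '[[[0,0,-3],[0,0,0]],[[0,0,-2],[0,0,0]],[[0,0,-1],[0,0,0]],[[0,0,0],[0,0,0]],[[0,0,0],[0,0,0]]]'

```text
time: 22.75
eef_pos: [0.48, -0.2837, 0.0201]
tcp_rot: [0.997, -0.075, 0.0, 0.0]
contact_force: [-1.0, 0.5, 0.3]
opening: 0.761
finger_force: 52.2
```

>>> step_arm --increments '[[[0,0,-0.7],[0,0,0]],[[0,0,0],[0,0,0]]]'

```text
time: 22.92
eef_pos: [0.48, -0.2837, 0.0201]
tcp_rot: [0.997, -0.075, -0.0, 0.0]
contact_force: [-2.5, 2.3, 4.9]
opening: 0.77
finger_force: 52.7
```

>>> step_arm --increments '[[[0,0,0],[0,0,0]],[[0,0,0],[0,0,0]],[[0,0,0],[0,0,0]],[[0,0,0],[0,0,0]]]' --fingers 1

```text
time: 23.25
eef_pos: [0.4799, -0.2836, 0.019]
tcp_rot: [0.997, -0.075, 0.0, 0.0]
contact_force: [0.3, 0.2, -0.8]
opening: 1.002
finger_force: 0.0
```

>>> step_arm --increments '[[[0,0,10],[0,0,0]],[[0,0,25],[0,0,0]],[[0,0,35],[0,0,0]],[[0,0,35],[0,0,0]],[[0,0,20],[0,0,0]],[[0,0,10],[0,0,0]],[[0,0,0],[0,0,0]],[[0,0,0],[0,0,0]]]'

```text
time: 23.92
eef_pos: [0.4795, -0.2832, 0.1537]
tcp_rot: [0.997, -0.075, -0.0, -0.0]
contact_force: [-0.7, -0.1, 0.1]
opening: 0.999
finger_force: 0.0
```

```bash
python3 look.py pics/w13.png
python3 - <<'E'
from h import *
a=cv2.imread("pics/w13.png");cv2.imwrite("pics/s13.png",cams.read_camera("side")[:,:,::-1]);b=cv2.imread("pics/s13.png")
cv2.imwrite("pics/f.png",cv2.resize(np.hstack([a,b]),(800,300)))
E
```

```text
[ 0.47949799 -0.28324571  0.15365213] yaw -0.15015062106915322 op 0.9985418197543685
```

View pics/f.png

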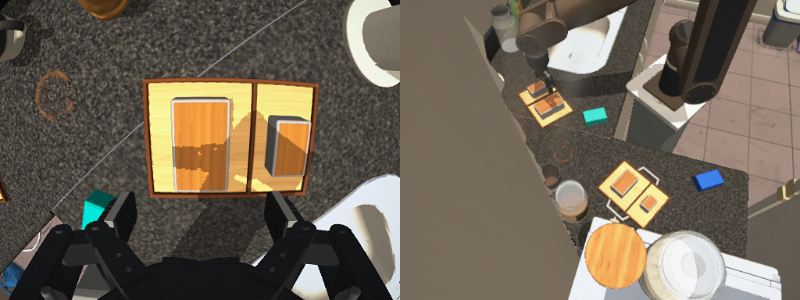

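Box 4 is at (200,145) and box 2 at (287,147), both flat in the plain tray. The side view shows boxes 1 and 3 in the handled tray at (648,203) and (625,182). The gripper is clear.

```bash
python3 -c "from plant import sign_off;print(sign_off())"
```

```text
the job is handed in; nothing more can be done
None
```

All four boxes are dealt out in order: smallest and second largest on the handled tray, second smallest and largest on the plain tray, each in its compartment. The job is handed in; no verdict was returned.

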